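# Find the high spot of a bent hand-truck wheel

## Task

This bare hand-truck wheel has a bent rim: without touching the dial indicator itself, slide it up to the rim by the black knob on its carriage until the plunger is pressed in by about half a turn of the needle. Then, with your fingers in an opening between the spokes, turn the wheel slowly and gently through at least one full turn, with the plunger always on the rim and never driven fully home, to find the highest spot of the whole rim; there can be a lower hump too. Bring that highest spot back under the plunger, take your hand away and leave it standing there with the plunger still on it, the other things on the bench undisturbed.

Things in the scene. Friction and masses are not known exactly. Their poses are not given: they have to be found in the camera images.
- stand: run-out stand, fixed to the bench: green base plate 190 mm (its x) by 440 mm (its y), 14 mm high, top of the bench is z = 0. Origin on the bench exactly under the vertical axle of the wheel; its +y points from the axle along the slideway to the dial indicator. All parts of the stand move and turn together with it from one start to the next.
- axle (a point): top end of the wheel's vertical axle (16 mm thick, with a 29 mm nut below), 136 mm above the bench. The wheel turns about the vertical line through it.
- wheel_centre: bare hand-truck wheel lying level on the axle: red hub 52 mm across, five red spokes 28 mm wide and 14 mm thick (top 106 mm, underside 92 mm above the bench), aluminium barrel of 176 mm inside diameter. Round its top runs the steel rolled edge of the rim, 8 mm thick, top 114 mm above the bench, the highest part apart from axle and nut. Origin on the bench under the axle, turns with the wheel.
- window (a point): middle of one of the five openings between the spokes, 60 mm from the axis, level with the spokes' tops (106 mm); turns with the wheel, the others follow every 72 degrees. Each opening spans 27 to 87 mm from the axis, is about 47 mm wide at 60 mm and more than 60 mm deep: closed fingers put down into it can push a spoke round.
- wheel (a joint): angle of the wheel, rad, positive counter-clockwise seen from above, not limited (it goes on counting past a full turn); close to 0 at the start. The axle drags with 0.25 N m (about 4 N at 60 mm from the axis), so the wheel stays where it is left.
- carriage (a joint): travel of the indicator carriage along its slideway towards the wheel, m, 0 (farthest away) to 0.042. It drags with about 6 N and stays where it is left. At 0 the free plunger's tip stands 27 mm clear of the true part of the rim; it starts between 0 and 0.018.
- carriage_knob (a point): middle of the upright black knob on the rear of the carriage, 26 mm across, 92 mm above the bench (knob from 74 to 109 mm, on a 12 mm stem). Push the carriage by it along the stand's -y, towards the wheel. The rear of the dial is 38 mm nearer to the wheel.
- indicator: dial indicator on the carriage, face up: round dial 68 mm across, its face 117 mm and needle 119 mm above the bench; dial centre 72 mm from the knob towards the wheel. Not to be touched. (The origin of this entry is on the bench, and moves with the carriage.)
- plunger: the indicator's sprung plunger with a brass ball tip of 10 mm, level, pointing at the axle, 110 mm above the bench; travel 10 mm, spring from 0.9 N (free) to 1.8 N (home). (The origin of this entry is not on the plunger: use the tip.)
- tip (a point): foremost point of the plunger's ball tip, 76 mm from the dial centre when free; pushed up, it rests on the rim's rolled edge (outer radius 100 mm where true). The rim bulges outwards by about 3 mm over a hump some 80 degrees wide, and elsewhere by about half as much; where, relative to spokes and valve, differs every time and only the indicator tells.
- needle (a joint): reading of the dial: angle of the red needle, rad, clockwise seen from above. 0 with the plunger free (the needle then points at the wheel), 6.283 (one turn) for 10 mm pressed in, so 0.628 rad per mm; half a turn (needle pointing away from the wheel, at the knob) is 5 mm.
- tyre: bystander: the wheel's tyre, black rubber ring lying flat, 260 mm across, 60 mm high
- spanner: bystander: steel open-ended spanner, 190 mm long, lying beside the stand
- mallet: bystander: mallet with a wooden handle and black rubber head, 270 mm long, lying
- spray_can: bystander: upright spray can, 60 mm across, 170 mm high
- grease_tin: bystander: round tin, 84 mm across, 60 mm high
- bearing: bystander: steel ball bearing lying flat beside the stand, 47 mm across, 14 mm high
- crayon: bystander: yellow marking crayon lying on the bench beside the stand, 90 x 12 x 12 mm
- bolt_bin: bystander: blue open bin of bolts, 160 x 100 mm, 75 mm high

How it is judged:
By the outcome, as a careful person would: the job done as asked, in the order asked, and still so for the second after the job is handed in, with the robot touching nothing.
It also fails if it takes over 72 s, if anything falls off the work surface, if the arm or the gripper's body presses on something with over 40 N, if the wrist force passes 120 N, or if a joint passes its speed limit or range.

## Robot

A 6-joint arm with a two-finger parallel gripper is mounted at the origin on the work surface. World frame = base frame: x ahead of the robot, y to its left, z up, the work surface at z = 0. Lengths are in m, angles in rad, forces in N, time in s.
With the tool pointing down it reaches from about 0.275 to 1 m from the base axis. Payload 8.4 kg.
Tool frame: the origin (TCP) lies at the very end of the fingers, on their centre line; the grasp point (between the pads) lies 19 mm behind it; z points along the fingers, y is the line along which they close (so a half turn about z gives the same grasp; the last joint's range is limited). The gripper opens to 85 mm and grips with 20 to 120 N. Pads are 22 mm wide; open, the fingers measure 114 mm over their backs; the gripper's body (76 mm by 85 mm) begins 54 mm behind the grasp point. The pads swing forward as they close: fully open they stand 13 mm farther back than shut.
Start: joints at [1.109, 0.353, 1.633, -0, 1.155, -0.002], TCP at [0.277, 0.56, 0.231] pointing down, gripper open.
Joint ranges: [-2.63, 2.63], [-0.92, 2.1], [0.06, 2.66], [-1.3, 4.44], [0, 2.69], [-3.02, 3.02]. Speed limits (rad/s): [2.22, 2.22, 2.79, 3.14, 3.14, 3.14].

## Interface

Orientations are given as [roll, pitch, yaw] about the fixed x, y, z axes, in that order (R = Rz(yaw) Ry(pitch) Rx(roll)).
In Python, from plant import arm gives the robot as it stands.
- The arm moves only by the tool send_rows, never from a script. Its argument "targets" is one flat list of numbers, 7 for each row, row after row: the shift along the tool's x, y, z in cm, then the turn, a rotation vector about the tool's x, y, z in degrees, then the finger opening in cm, from 0 to 8.54. In form: [dx, dy, dz, ax, ay, az, claw, dx, dy, dz, ax, ay, az, claw, ...]. A call has 1 to 12 rows; each row shifts and turns the commanded pose from where the row before left it, along the tool's axes as they then stand; what a row does not reach is not made up. A row lasts 1/12 s, in which the tool goes at most 41.7 mm and 7.16 degrees, less where a joint would pass 70% of its speed; a pose out of reach is approached as far as the arm can. A call is refused whole if a number of a shift passes 4.17 or a number of a turn 7.16, either way. A call with a gripper value outside its range is refused whole. The fingers move at their own pace and stop on an object; the grip force is fixed at half the most. Time passes only in rows, so rows that do not move let the fingers close. It gives the time, the measured TCP pose, the force, the opening and the grip force at its end, in the units of the state.
- arm.read_state(): the state, without advancing time (a new reading comes with each control period).
- arm.camera(name): name is "scene" or "top"; returns the picture (384x512x3 uint8, red, green, blue); there is no depth.
- arm.camera_model(name): a dict with "mtx" (3x3 intrinsics, pixels), "extrinsics" (4x4, takes a point from camera to world coordinates). Camera axes: x right, y up, looking along -z (the intrinsics and any distortion apply to the point x, -y, -z); pixel columns grow to the right and rows downward; lengths in m; the calibration is good to about 2 mm. A picture is of the moment at which its call begins. camera_model takes no time and is no camera call.
- arm.finish_job(): hands the job in; it is judged then, once.
The state is a dict: "time": time; "q": joint angles; "dq": joint speeds; "effort": joint torques, N m; "ee_pos": TCP position; "tcp_rot": TCP orientation; "wrist_force": force on the tool from outside, world axes, zero at the start; "torque": the same for the moment, N m; "width": finger opening in m; "grip_force": force on a finger pad.
Only numpy, scipy, OpenCV 4.12 (cv2) and the standard library are available. Lean on these libraries where they do the work, as an engineer would, in place of code of your own. Each camera call takes 0.05 s, during which the arm holds its last target. There are 200 camera calls.

## Working session

There is one attempt and no reset: what is moved stays moved. The work goes in short steps, Python scripts to look and compute and a tool call to move; the robot and the scene stay as the last step left them, time stands still between calls to the robot, and variables do not carry over. Pictures are saved under pics/ and viewed, at most 10 in all, crops included, and the job is handed in when it is done.

Besides the shell and the picture viewer there is one more tool, called after "Call:" by a JSON object that holds its "api" and its "payload". send_rows: Moves the arm, as the interface text tells. Its arguments: {"type":"object","properties":{"targets":{"type":"array","items":{"type":"number"}}},"required":["targets"]}

```bash
mkdir -p pics; ls
python3 - <<'E'
from plant import arm
import cv2
for n in("top","scene"):
    cv2.imwrite(f"pics/{n}0.png",arm.camera(n)[:,:,::-1]); m=arm.camera_model(n); print(m)
s=arm.read_state();print(s)
E
```

```text
pics
{'mtx': array([[354.63205904,   0.        , 259.14505694],
       [  0.        , 354.63205904, 188.33565675],
       [  0.        ,   0.        ,   1.        ]]), 'extrinsics': array([[ 0.03280571,  0.97468334, -0.22116999,  0.28445986],
       [-0.99945709,  0.03131685, -0.01023595, -0.02276566],
       [-0.00305046,  0.22138571,  0.97518155,  1.33400576],
       [ 0.        ,  0.        ,  0.        ,  1.        ]])}
{'mtx': array([[426.93420841,   0.        , 257.85257945],
       [  0.        , 426.93420841, 191.53446468],
       [  0.        ,   0.        ,   1.        ]]), 'extrinsics': array([[ 0.34206068, -0.60555605,  0.71853765,  1.4790176 ],
       [ 0.93960068,  0.23021685, -0.25328003, -0.34777567],
       [-0.01204422,  0.7617756 ,  0.64772901,  0.96692822],
       [ 0.        ,  0.        ,  0.        ,  1.        ]])}
{'time': 0.1, 'q': array([ 1.10858083e+00,  3.53592034e-01,  1.63405057e+00, -1.60947500e-05,
        1.15519292e+00, -2.40522282e-03]), 'dq': array([-0.00132558, -0.00161573, -0.00109603,  0.00206288, -0.00034529,
       -0.00221355]), 'effort': array([-7.50581203e-04, -6.06355262e+01, -3.42811882e+01, -1.19822590e-05,
        3.84270839e-03,  4.49897971e-05]), 'ee_pos': array([0.27718129, 0.55970549, 0.23063248]), 'tcp_rot': array([-3.14034975e+00,  1.17271500e-05,  2.68178889e+00]), 'wrist_force': array([0.23754389, 0.36686747, 0.14998125]), 'torque': array([ 0.02631013, -0.00738893,  0.00167478]), 'grip_force': 0.0, 'width': 0.08526030794512271}
```

View pics/top0.png

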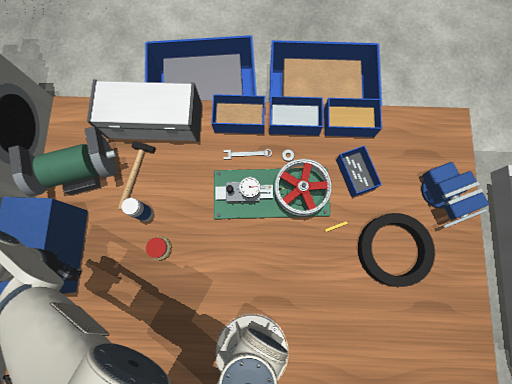

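View pics/scene0.png

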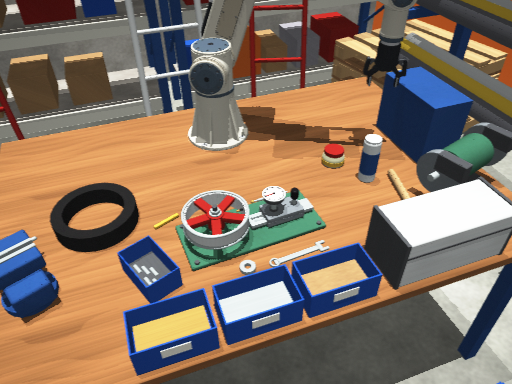

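The top view shows the wheel at about (302,187), the dial at (250,187) and the black knob at (230,189). The slideway runs along image-left (world +y). Next I'll localise them with masks.

```bash
cat > h.py <<'E'
import numpy as np, cv2
from plant import arm
def ray(n,u,v,z):
    m=arm.camera_model(n);K=m["mtx"];E=m["extrinsics"]
    d=E[:3,:3]@np.array([(u-K[0,2])/K[0,0],-(v-K[1,2])/K[1,1],-1]);o=E[:3,3]
    return o+d*(z-o[2])/d[2]
def proj(n,p):
    m=arm.camera_model(n);K=m["mtx"];E=m["extrinsics"]
    c=E[:3,:3].T@(np.array(p)-E[:3,3]);return np.array([K[0,2]+K[0,0]*c[0]/-c[2],K[1,2]+K[1,1]*c[1]/c[2]])
def crop(n,f,x0,y0,x1,y1,k,img=None):
    img=arm.camera(n) if img is None else img
    cv2.imwrite("pics/"+f,cv2.resize(img[y0:y1,x0:x1,::-1],None,fx=k,fy=k,interpolation=cv2.INTER_CUBIC));return img
E
python3 - <<'E'
from h import *
a=cv2.imread("pics/top0.png")
b=cv2.imread("pics/scene0.png")
h=cv2.cvtColor(a,cv2.COLOR_BGR2HSV)
g=cv2.inRange(h,(60,80,40),(90,255,200));g[:, :205]=0;g[:,340:]=0
P=np.argwhere(g)[:,::-1];W=np.array([ray("top",u,v,.014)[:2] for u,v in P])
r=cv2.minAreaRect(W.astype(np.float32)*1000);print(r);print(cv2.boxPoints(r))
m=cv2.inRange(h,(0,150,80),(8,255,255))|cv2.inRange(h,(172,150,80),(180,255,255));m[:,:270]=0;m[:,340:]=0;m[:150]=0;m[225:]=0
P=np.argwhere(m)[:,::-1];print("red",ray("top",*P.mean(0),.106),len(P))
c1=cv2.resize(a[155:225,205:345],None,fx=5.6,fy=5.6,interpolation=cv2.INTER_CUBIC)[:, :]
c2=cv2.resize(b[175:270,170:335],None,fx=4.8,fy=4.8,interpolation=cv2.INTER_CUBIC)
cv2.imwrite("pics/c1.png",c1[:300*2]);cv2.imwrite("pics/c2.png",c2)
E
```

```text
((569.3497314453125, -54.44895935058594), (186.86337280273438, 433.7667236328125), 3.4949722290039062)
[[ 462.87036  156.33536]
 [ 489.31323 -276.62463]
 [ 675.8291  -265.23328]
 [ 649.3862   167.72672]]
red [ 0.57510854 -0.16305028  0.106     ] 707
```

View pics/c1.png

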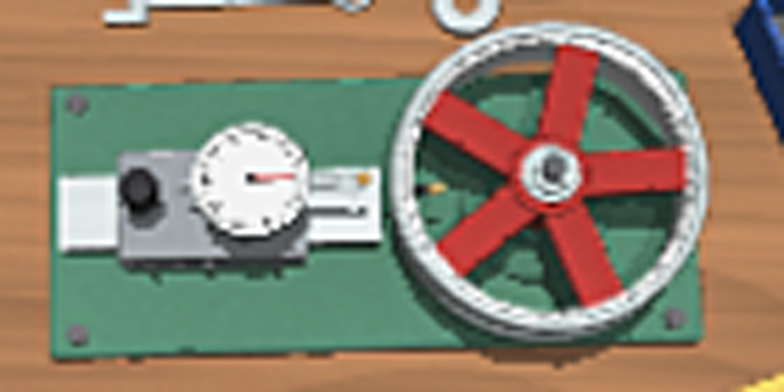

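View pics/c2.png

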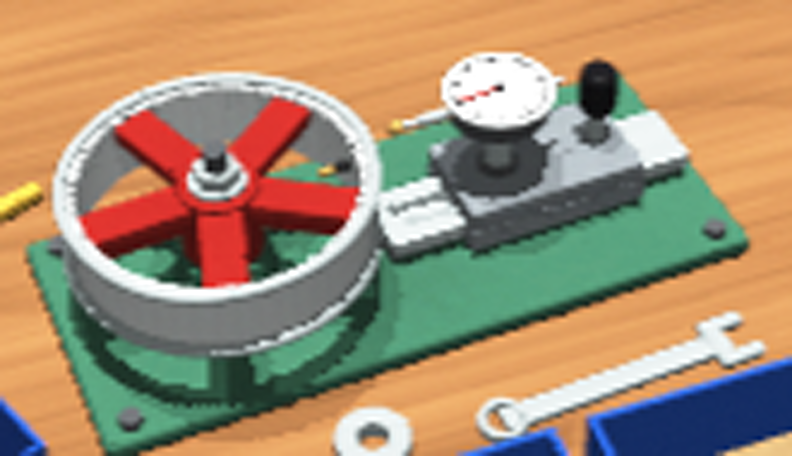

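The close views show five red spokes and the axle at crop (552,170). The knob is at (138,188) and the dial centre at (250,178), with the needle free and pointing at the wheel.

Run:
```python
from h import *
c=lambda x,y:(205+x/5.6-.4,155+y/5.6-.4)
d=lambda x,y:(170+x/4.8-.4,175+y/4.8-.4)
for nm,a,b,z in(("axle",(552,166),(215,158),.136),("knob",(138,186),(598,68),.108),("dial",(250,178),(499,89),.118),("rimc",(549,180),(217,152),.114)):
    print(nm,ray("top",*c(*a),z).round(4),ray("scene",*d(*b),z).round(4))
s=arm.read_state();print(s["ee_pos"])
```

```text
axle [ 0.5756 -0.1625  0.136 ] [ 0.5796 -0.1643  0.136 ]
knob [0.561  0.0962 0.108 ] [0.554  0.0988 0.108 ]
dial [0.5662 0.0251 0.118 ] [0.5615 0.0264 0.118 ]
rimc [ 0.5718 -0.1632  0.114 ] [ 0.5509 -0.1569  0.114 ]
[0.27718129 0.55970549 0.23063248]
```

Call:
{"api": "send_rows", "payload": {"targets": [0,0,0,0,0,6.7,0,0,0,0,0,0,6.7,0,0,0,0,0,0,6.7,0,0,0,0,0,0,6.7,0,0,0,0,0,0,6.7,0,0,0,0,0,0,6.7,0,0,0,0,0,0,6.7,0,0,0,0,0,0,6.7,0,0,0,0,0,0,6.5,0,0,0,0,0,0,0,0]}}

```text
time: 0.93
ee_pos: [0.2772, 0.5599, 0.2309]
tcp_rot: [-3.141, 0.001, 1.628]
wrist_force: [-0.4, 0.4, -0.1]
width: 0.0001
grip_force: 0.0
```

Call:
{"api": "send_rows", "payload": {"targets": [-2,1,0,0,0,0,0,-3.5,2,0,0,0,0,0,-3.5,2,0,0,0,0,0,-3.5,2,0,0,0,0,0,-3.5,2,0,0,0,0,0,-3.5,2,0,0,0,0,0,-3.5,2,0,0,0,0,0,-3.5,2,0,0,0,0,0,-3.5,2,0,0,0,0,0,-3.5,2,0,0,0,0,0,-3.5,2,0,0,0,0,0,-3.5,2,0,0,0,0,0]}}

```text
time: 1.93
ee_pos: [0.5327, 0.1682, 0.2313]
tcp_rot: [-3.142, -0.0, 1.637]
wrist_force: [-0.6, 0.6, -0.4]
width: -0.0002
grip_force: 0.0
```

```bash
cat > st.py <<'E'
from h import *
A=np.array([.576,-.163]);ey=np.array([-.0645,.998]);ex=np.array([.998,.0645])
def st():
    s=arm.read_state();d=s["ee_pos"][:2]-A
    print("t",round(s["time"],2),"stand x,y mm",(d@ex*1000).round(1),(d@ey*1000).round(1),"z",(s["ee_pos"][2]*1000).round(1),"rot",np.degrees(s["tcp_rot"]).round(2),"F",s["wrist_force"].round(1),"w",round(s["width"],4));return s
if __name__=="__main__": st()
E
python3 st.py
```

```text
t 1.93 stand x,y mm -21.9 333.4 z 231.3 rot [-180.     -0.     93.81] F [-0.6  0.6 -0.4] w -0.0002
```

Call:
{"api": "send_rows", "payload": {"targets": [-1.6,1.1,0,0,0,0,0,-1.6,1.1,0,0,0,0,0,0,0,2,0,0,0,0,0,0,3,0,0,0,0,0,0,3,0,0,0,0,0,0,3,0,0,0,0,0,0,2.4,0,0,0,0,0,0,1.2,0,0,0,0,0,0,0,0,0,0,0]}}

```text
time: 2.68
ee_pos: [0.554, 0.1391, 0.0826]
tcp_rot: [-3.137, 0.001, 1.635]
wrist_force: [-0.0, -0.5, -0.2]
width: 0.0001
grip_force: 0.0
```

Run:
```python
from st import *
st()
a=arm.camera("top")[150:225,200:345,::-1];b=arm.camera("scene")[175:270,170:335,::-1]
a=cv2.resize(a,(640,331),interpolation=cv2.INTER_CUBIC);b=cv2.resize(b[:75],(640,260),interpolation=cv2.INTER_CUBIC)
cv2.imwrite("pics/k1.png",np.vstack([a,b]))
```

```text
t 2.68 stand x,y mm -2.5 302.9 z 82.6 rot [-1.7971e+02  5.0000e-02  9.3700e+01] F [-0.  -0.5 -0.2] w 0.0001
```

View pics/k1.png

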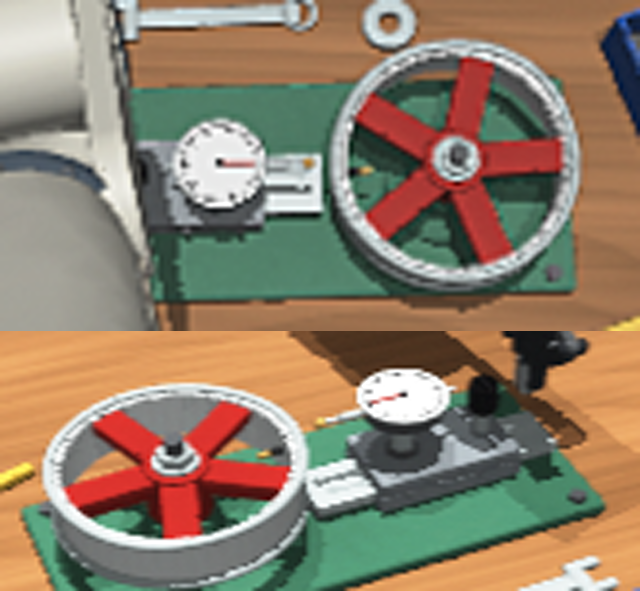

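The lower view shows the closed fingers standing upright about 18 mm behind the knob. The needle is still at zero. I'll push slowly.

Call:
{"api": "send_rows", "payload": {"targets": [-0.3,0.1,0,0,0,0,0,-0.3,0.1,0,0,0,0,0,-0.3,0,0,0,0,0,0,-0.3,0,0,0,0,0,0,-0.3,0,0,0,0,0,0,-0.3,0,0,0,0,0,0,-0.3,0,0,0,0,0,0,-0.3,0,0,0,0,0,0,-0.3,0,0,0,0,0,0,-0.3,0,0,0,0,0,0,0,0,0,0,0,0,0]}}

```text
time: 3.7
ee_pos: [0.5599, 0.1099, 0.0855]
tcp_rot: [3.141, -0.001, 1.632]
wrist_force: [-0.1, 3.1, 2.5]
width: 0.0004
grip_force: 1.7
```

```bash
cat > nd.py <<'E'
from st import *
def needle(n,img,yc=None):
    # dial blob near the expected place: search carriage positions on the stand axis
    h=cv2.cvtColor(img,cv2.COLOR_RGB2HSV)
    c=proj(n,[*(A+ey*(.181 if yc is None else yc)),.118]);R=34
    yy,xx=np.mgrid[:384,:512]
    near=((xx-c[0])**2+(yy-c[1])**2<24**2)
    W=lambda m:np.array([ray(n,u,v,.119)[:2] for v,u in np.argwhere(m)]).reshape(-1,2)-A
    red=cv2.inRange(h,(0,70,60),(10,255,255))|cv2.inRange(h,(170,70,60),(180,255,255))
    wh=((h[:,:,1]<40)&(h[:,:,2]>215)|(red>0))&near
    k,l,s,_=cv2.connectedComponentsWithStats(wh.astype(np.uint8))
    b=W(l==l[wh].min() if False else l==1+np.argmax(s[1:,4]))
    S=np.c_[b@ex,b@ey]*1000
    (cx,cy),r=cv2.minEnclosingCircle(S.astype(np.float32)) ; 
    q=W((red>0)&near);Q=np.c_[q@ex,q@ey]*1000 if len(q) else np.zeros((0,2))
    D=Q-[cx,cy];D=D[np.hypot(*D.T)<32]
    if len(D)<3:return (cx,cy,r),len(D),None
    m=D.mean(0)
    # 0 points at wheel (-y); clockwise seen from above (stand x,y right-handed, z up): -y -> -x -> +y
    return (round(cx,1),round(cy,1),round(r,1)),len(D),round(np.degrees(np.arctan2(-m[0],-m[1]))%360,1),round(float(np.hypot(*m)),1)
def wheel(n,img):
    h=cv2.cvtColor(img,cv2.COLOR_RGB2HSV)
    red=cv2.inRange(h,(0,150,60),(8,255,255))|cv2.inRange(h,(172,150,60),(180,255,255))
    P=np.array([ray(n,u,v,.106)[:2] for v,u in np.argwhere(red)])-A
    p=np.c_[P@ex,P@ey]*1000;r=np.hypot(*p.T);p=p[(r>35)&(r<85)]
    a=np.arctan2(p[:,1],p[:,0]);z=np.exp(5j*a).mean()
    return round(np.degrees(np.angle(z))/5,1),round(abs(z),2),len(p)   # spoke angle mod 72
def look():
    st()
    for n in("top","scene"):
        im=arm.camera(n);print(n,needle(n,im),"spoke",wheel(n,im))
    return im
if __name__=="__main__": look()
E
python3 nd.py;python3 - <<'E'
from nd import *
for n in("top","scene"):
    im=cv2.imread(f"pics/{n}0.png")[:,:,::-1].copy();print(n,needle(n,im,.188),wheel(n,im))
E
```

```text
t 3.7 stand x,y mm 1.5 273.4 z 85.5 rot [ 1.7999e+02 -5.0000e-02  9.3530e+01] F [-0.1  3.1  2.5] w 0.0004
top ((2.5, 157.6, 49.2), 7, np.float64(181.4), 6.9) spoke (np.float64(-16.0), np.float64(0.75), 533)
top ((-10.2, 166.7, 60.4), 7, np.float64(237.7), 15.7) (np.float64(-16.0), np.float64(0.75), 533)Traceback (most recent call last):
  File "nd.py", line 33, in <module>
    if __name__=="__main__": look()
                             ~~~~^^
  File "nd.py", line 31, in look
    im=arm.camera(n);print(n,needle(n,im),"spoke",wheel(n,im))
                                                  ~~~~~^^^^^^
  File "nd.py", line 24, in wheel
    P=np.array([ray(n,u,v,.106)[:2] for v,u in np.argwhere(red)])-A
                ~~~^^^^^^^^^^^^
  File "h.py", line 4, in ray
    m=arm.camera_model(n);K=m["mtx"];E=m["extrinsics"]
ValueError: time passes only in moves, steps and waits
Traceback (most recent call last):
  File "nd.py", line 24, in wheel
    P=np.array([ray(n,u,v,.106)[:2] for v,u in np.argwhere(red)])-A
                ~~~^^^^^^^^^^^^
  File "h.py", line 4, in ray
    m=arm.camera_model(n);K=m["mtx"];E=m["extrinsics"]
ValueError: time passes only in moves, steps and waits
```

```bash
python3 - <<'E'
import re
t=open("h.py").read()
t=t[:t.index("def ray")]+'''M={n:arm.camera_model(n) for n in("top","scene")}
def ray(n,u,v,z):
    K=M[n]["mtx"];E=M[n]["extrinsics"];u=np.asarray(u,float);v=np.asarray(v,float)
    d=np.stack([(u-K[0,2])/K[0,0],-(v-K[1,2])/K[1,1],-np.ones_like(u)],-1)@E[:3,:3].T;o=E[:3,3]
    return o+d*((z-o[2])/d[...,2])[...,None]
'''+t[t.index("def proj"):].replace('m=arm.camera_model(n);K=m["mtx"];E=m["extrinsics"]','K=M[n]["mtx"];E=M[n]["extrinsics"]')
open("h.py","w").write(t)
open("nd.py","w").write('''from st import *
C={"top":None,"scene":None}   # dial pivot pixels
def redmask(img,s):
    h=cv2.cvtColor(img,cv2.COLOR_RGB2HSV)
    return cv2.inRange(h,(0,s,60),(10,255,255))|cv2.inRange(h,(170,s,60),(180,255,255))
def stand(n,m,z):
    v,u=np.nonzero(m);P=ray(n,u,v,z)[:,:2]-A;return np.c_[P@ex,P@ey]*1000
def needle(n,img):
    if C[n] is None:return
    c=ray(n,*C[n],.119)[:2]-A;c=np.array([c@ex,c@ey])*1000
    D=stand(n,redmask(img,60),.119)-c;D=D[np.hypot(*D.T)<31]
    if len(D)<4:return len(D)
    m=D.mean(0) # 0 points at wheel (-y); clockwise from above: -y -> -x -> +y
    return c.round(1),len(D),round(np.degrees(np.arctan2(-m[0],-m[1]))%360,1),round(float(np.hypot(*m)),1)
def wheel(n,img):
    p=stand(n,redmask(img,150),.106);r=np.hypot(*p.T);p=p[(r>35)&(r<85)]
    z=np.exp(5j*np.arctan2(p[:,1],p[:,0])).mean()
    return round(np.degrees(np.angle(z))/5,1),round(abs(z),2),len(p)   # spoke angle mod 72
def look():
    st();I={}
    for n in("top","scene"):
        I[n]=im=arm.camera(n);print(n,needle(n,im),"spoke",wheel(n,im))
    return I
if __name__=="__main__": look()
''')
E
python3 - <<'E'
from nd import *
I=look()
k=[]
for n in("top","scene"):
    c=proj(n,[*(A+ey*.175),.119]).round().astype(int);print(c)
    k.append(cv2.resize(I[n][c[1]-20:c[1]+20,c[0]-25:c[0]+25,::-1],(500,400),interpolation=cv2.INTER_CUBIC)[50:350])
cv2.imwrite("pics/d1.png",np.vstack(k))
E
```

```text
t 3.8 stand x,y mm 1.5 273.4 z 85.5 rot [ 1.7999e+02 -2.0000e-02  9.3540e+01] F [-0.8  3.4  1.9] w 0.0004
top None spoke (np.float64(-16.0), np.float64(0.75), 533)
scene None spoke (np.float64(-16.3), np.float64(0.51), 741)
[253 187]
[269 195]
```

View pics/d1.png

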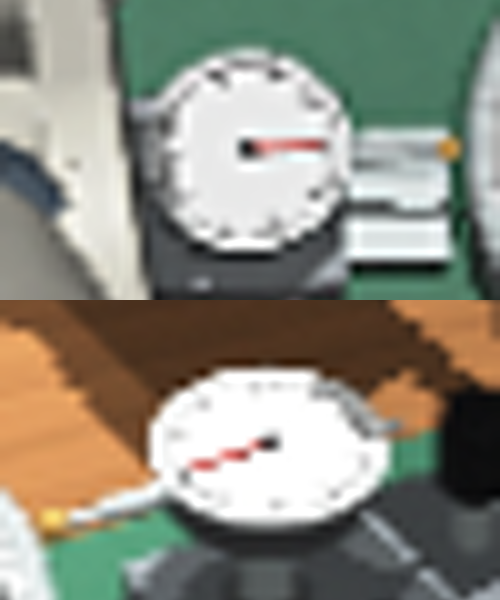

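The dial pivot is at top (252.6,186.4). The needle still points at the wheel, and the ball is about 1–3 mm short of the rim.

Call:
{"api": "send_rows", "payload": {"targets": [-0.1,0,0,0,0,0,0,-0.1,0,0,0,0,0,0,-0.1,0,0,0,0,0,0,-0.1,0,0,0,0,0,0,-0.1,0,0,0,0,0,0,-0.1,0,0,0,0,0,0,0,0,0,0,0,0,0,0,0,0,0,0,0,0]}}

```text
time: 4.57
ee_pos: [0.5602, 0.1043, 0.0854]
tcp_rot: [3.141, -0.001, 1.633]
wrist_force: [-1.2, 6.1, 2.3]
width: 0.0
grip_force: 3.0
```

```bash
sed -i 's/^C=.*/C={"top":(254.6,186.3),"scene":(268.5,193.9)}/' nd.py
python3 - <<'E'
from nd import *
# pivot moved with the carriage: shift the previous pivot along the stand axis by measured TCP travel
p=[(253-25+25-.4,187-20+19.8-.5),(269-25+26.8-.4,195-20+5+14.2-.5)]
s=arm.read_state();dy=.2734-(s["ee_pos"][:2]-A)@ey
for n,q in zip(("top","scene"),p):
    w=ray(n,*q,.119);print(n,((w[:2]-A)@ex*1e3).round(1),((w[:2]-A)@ey*1e3).round(1));w[:2]-=ey*dy;C[n]=tuple(proj(n,w));
print(C);import re
t=open("nd.py").read();open("nd.py","w").write(re.sub(r"^C=.*$","C="+repr({k:tuple(map(float,v)) for k,v in C.items()}),t,flags=re.M))
look()
E
```

```text
top 2.0 176.5
scene -2.9 179.6
{'top': (np.float64(254.19057886487406), np.float64(186.2497365837562)), 'scene': (np.float64(268.7314494696233), np.float64(194.1973853069338))}
t 4.57 stand x,y mm 1.5 267.8 z 85.4 rot [ 1.7999e+02 -5.0000e-02  9.3540e+01] F [-1.2  6.1  2.3] w 0.0
top (array([  2. , 170.9]), 5, np.float64(123.5), 15.9) spoke (np.float64(-15.9), np.float64(0.75), 533)
scene 3 spoke (np.float64(-16.3), np.float64(0.51), 743)
```

Call:
{"api": "send_rows", "payload": {"targets": [-0.1,0,0,0,0,0,0,-0.06,0,0,0,0,0,0,0,0,0,0,0,0,0,0,0,0,0,0,0,0]}}

```text
time: 5.0
ee_pos: [0.5603, 0.1028, 0.0854]
tcp_rot: [3.141, -0.001, 1.633]
wrist_force: [-1.8, 6.1, 3.4]
width: 0.0001
grip_force: 3.3
```

```bash
python3 - <<'E'
from nd import *
for n in C:
    w=ray(n,*C[n],.119);w[:2]-=ey*.0016;C[n]=tuple(map(float,proj(n,w)))
import re
t=open("nd.py").read();open("nd.py","w").write(re.sub(r"^C=.*$","C="+repr(C),t,flags=re.M).replace("redmask(img,60)","redmask(img,35)"))
I=look();k=[]
for n in C:
    c=np.round(C[n]).astype(int)
    k.append(cv2.resize(I[n][c[1]-20:c[1]+20,c[0]-25:c[0]+25,::-1],(500,400),interpolation=cv2.INTER_CUBIC)[50:350])
cv2.imwrite("pics/d2.png",np.vstack(k))
E
python3 nd.py
```

```text
t 5.0 stand x,y mm 1.5 266.3 z 85.4 rot [ 1.7999e+02 -5.0000e-02  9.3550e+01] F [-1.8  6.1  3.4] w 0.0001
top (array([  2. , 169.3]), 8, np.float64(169.8), 17.6) spoke (np.float64(-15.9), np.float64(0.75), 532)
scene (array([ -2.9, 172.4]), 8, np.float64(172.1), 15.0) spoke (np.float64(-16.3), np.float64(0.51), 745)
t 5.1 stand x,y mm 1.5 266.3 z 85.4 rot [ 1.7999e+02 -5.0000e-02  9.3550e+01] F [-1.8  5.3  4. ] w -0.0004
top (array([  2. , 169.3]), 10, np.float64(170.1), 18.8) spoke (np.float64(-15.9), np.float64(0.75), 532)
scene (array([ -2.9, 172.4]), 8, np.float64(172.1), 15.0) spoke (np.float64(-16.3), np.float64(0.51), 744)
```

View pics/d2.png

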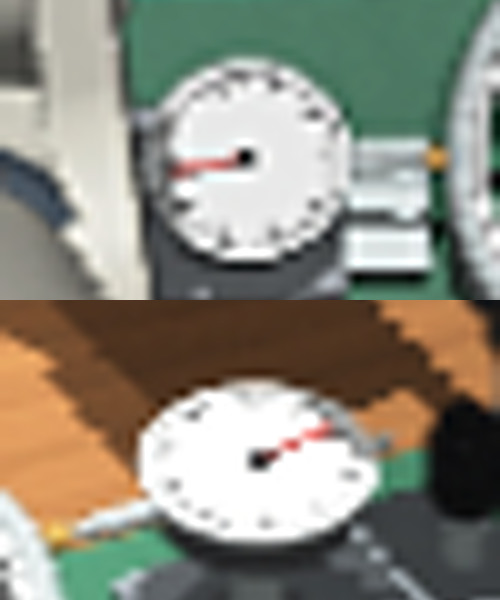

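The needle reads about 171°, or 4.8 mm pressed in, with the ball on the rim. Now I'll retreat, lift and go above the opening at 164° in the stand frame.

Call:
{"api": "send_rows", "payload": {"targets": [0.5,0,0,0,0,0,0,1.2,0,0,0,0,0,0,1.3,0,0,0,0,0,0,0,0,-2,0,0,0,0,0,0,-3.5,0,0,0,0,0,0,-3.5,0,0,0,0,0,0,-3,0,0,0,0,-2,-0.4,0,0,0,0,0,-3.5,-0.8,0,0,0,0,0,-3.5,-0.8,0,0,0,0,0,-3.5,-0.8,0,0,0,0,0,-3.5,-0.8,0,0,0,0,0]}}

```text
time: 6.2
ee_pos: [0.5321, -0.0302, 0.2054]
tcp_rot: [3.141, 0.0, 1.634]
wrist_force: [0.8, 0.6, 0.1]
width: -0.0
grip_force: 0.0
```

Call:
{"api": "send_rows", "payload": {"targets": [-3.5,-0.8,0,0,0,0,0,-3.5,-0.6,0,0,0,0,0,-3,-0.5,0,0,0,0,0,-2,-0.3,0,0,0,0,0,0,0,2,0,0,0,0,0,0,3,0,0,0,0,0,0,3,0,0,0,0,0,0,0,0,0,0,0,0,0,0,0,0,0,0]}}

```text
time: 6.95
ee_pos: [0.5171, -0.15, 0.1243]
tcp_rot: [-3.138, -0.001, 1.633]
wrist_force: [0.5, -1.4, 1.1]
width: 0.0002
grip_force: 0.0
```

Run:
```python
from nd import *
I=look()
a=I["top"][145:225,225:345,::-1];b=I["scene"][165:265,165:315,::-1]
cv2.imwrite("pics/w1.png",np.vstack([cv2.resize(a,(450,300),interpolation=cv2.INTER_CUBIC),cv2.resize(b,(450,300),interpolation=cv2.INTER_CUBIC)]))
```

```text
t 6.95 stand x,y mm -58.0 16.8 z 124.3 rot [-1.798e+02 -7.000e-02  9.359e+01] F [ 0.5 -1.4  1.1] w 0.0002
top (array([  2. , 169.3]), 9, np.float64(169.1), 17.9) spoke (np.float64(-14.7), np.float64(0.88), 33)
scene (array([ -2.9, 172.4]), 8, np.float64(172.1), 15.0) spoke (np.float64(-16.4), np.float64(0.5), 745)
```

View pics/w1.png

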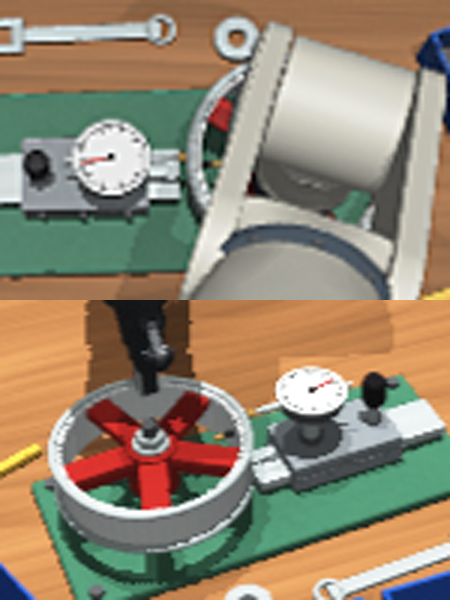

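The fingers hang over the back opening, clear of both spokes, and the dial is unchanged. I'll insert and make the row table.

Call:
{"api": "send_rows", "payload": {"targets": [0,0,0.5,0,0,0,0,0,0,1,0,0,0,0,0,0,1,0,0,0,0,0,0,1,0,0,0,0,0,0,0.2,0,0,0,0,0,0,0,0,0,0,0]}}

```text
time: 7.55
ee_pos: [0.517, -0.1507, 0.087]
tcp_rot: [-3.139, -0.001, 1.633]
wrist_force: [-0.4, -0.2, -0.0]
width: -0.0001
grip_force: 0.0
```

```bash
cat > tab.py <<'E'
import numpy as np,sys
a0,a1,n=map(float,sys.argv[1:4]);nr=int(n)   # start, step per row, rows
a=np.radians(a0+a1*np.arange(nr+1));p=np.round(np.c_[np.sin(a),np.cos(a)]*6,2);d=np.diff(p,axis=0)
for i in range(0,nr,12): print(int(a0+a1*i),", ".join(f"{x:.2f}, {y:.2f}, 0, 0, 0, 0, 0" for x,y in d[i:i+12]))
E
python3 st.py; python3 tab.py 164 2 180
```

```text
t 7.55 stand x,y mm -58.0 16.1 z 87.0 rot [-1.7987e+02 -4.0000e-02  9.3550e+01] F [-0.4 -0.2 -0. ] w -0.0001
164 -0.20, -0.05, 0, 0, 0, 0, 0, -0.20, -0.05, 0, 0, 0, 0, 0, -0.21, -0.04, 0, 0, 0, 0, 0, -0.20, -0.03, 0, 0, 0, 0, 0, -0.21, -0.03, 0, 0, 0, 0, 0, -0.21, -0.02, 0, 0, 0, 0, 0, -0.21, -0.01, 0, 0, 0, 0, 0, -0.21, 0.00, 0, 0, 0, 0, 0, -0.21, 0.00, 0, 0, 0, 0, 0, -0.21, 0.01, 0, 0, 0, 0, 0, -0.21, 0.02, 0, 0, 0, 0, 0, -0.21, 0.03, 0, 0, 0, 0, 0
188 -0.20, 0.03, 0, 0, 0, 0, 0, -0.21, 0.04, 0, 0, 0, 0, 0, -0.20, 0.05, 0, 0, 0, 0, 0, -0.20, 0.05, 0, 0, 0, 0, 0, -0.20, 0.06, 0, 0, 0, 0, 0, -0.20, 0.07, 0, 0, 0, 0, 0, -0.20, 0.08, 0, 0, 0, 0, 0, -0.19, 0.08, 0, 0, 0, 0, 0, -0.19, 0.09, 0, 0, 0, 0, 0, -0.19, 0.09, 0, 0, 0, 0, 0, -0.18, 0.10, 0, 0, 0, 0, 0, -0.18, 0.11, 0, 0, 0, 0, 0
212 -0.18, 0.12, 0, 0, 0, 0, 0, -0.17, 0.12, 0, 0, 0, 0, 0, -0.16, 0.12, 0, 0, 0, 0, 0, -0.17, 0.13, 0, 0, 0, 0, 0, -0.15, 0.14, 0, 0, 0, 0, 0, -0.16, 0.14, 0, 0, 0, 0, 0, -0.15, 0.15, 0, 0, 0, 0, 0, -0.14, 0.16, 0, 0, 0, 0, 0, -0.14, 0.15, 0, 0, 0, 0, 0, -0.13, 0.17, 0, 0, 0, 0, 0, -0.12, 0.16, 0, 0, 0, 
[... 3389 characters left out ...]
76 -0.09, -0.19, 0, 0, 0, 0, 0, -0.10, -0.18, 0, 0, 0, 0, 0, -0.11, -0.18, 0, 0, 0, 0, 0, -0.12, -0.18, 0, 0, 0, 0, 0, -0.12, -0.17, 0, 0, 0, 0, 0, -0.12, -0.16, 0, 0, 0, 0, 0, -0.13, -0.17, 0, 0, 0, 0, 0, -0.14, -0.15, 0, 0, 0, 0, 0, -0.14, -0.16, 0, 0, 0, 0, 0, -0.15, -0.15, 0, 0, 0, 0, 0, -0.16, -0.14, 0, 0, 0, 0, 0, -0.15, -0.14, 0, 0, 0, 0, 0
500 -0.17, -0.13, 0, 0, 0, 0, 0, -0.16, -0.12, 0, 0, 0, 0, 0, -0.17, -0.12, 0, 0, 0, 0, 0, -0.18, -0.12, 0, 0, 0, 0, 0, -0.18, -0.11, 0, 0, 0, 0, 0, -0.18, -0.10, 0, 0, 0, 0, 0, -0.19, -0.09, 0, 0, 0, 0, 0, -0.19, -0.09, 0, 0, 0, 0, 0, -0.19, -0.08, 0, 0, 0, 0, 0, -0.20, -0.08, 0, 0, 0, 0, 0, -0.20, -0.07, 0, 0, 0, 0, 0, -0.20, -0.06, 0, 0, 0, 0, 0
```

Call:
{"api": "send_rows", "payload": {"targets": [-0.2,-0.05,0,0,0,0,0,-0.2,-0.05,0,0,0,0,0,-0.21,-0.04,0,0,0,0,0,-0.2,-0.03,0,0,0,0,0,-0.21,-0.03,0,0,0,0,0,-0.21,-0.02,0,0,0,0,0,-0.21,-0.01,0,0,0,0,0,-0.21,0.0,0,0,0,0,0,-0.21,0.0,0,0,0,0,0,-0.21,0.01,0,0,0,0,0,-0.21,0.02,0,0,0,0,0,-0.21,0.03,0,0,0,0,0]}}

```text
time: 8.55
ee_pos: [0.5174, -0.1751, 0.0883]
tcp_rot: [-3.141, -0.002, 1.632]
wrist_force: [-0.4, 6.2, 1.7]
width: 0.0001
grip_force: 2.9
```

```bash
python3 nd.py
```

```text
t 8.55 stand x,y mm -59.3 -8.3 z 88.3 rot [-1.7996e+02 -1.0000e-01  9.3530e+01] F [-0.4  6.2  1.7] w 0.0001
top (array([  2. , 169.3]), 7, np.float64(144.8), 19.1) spoke (np.float64(-2.0), np.float64(0.77), 113)
scene (array([ -2.9, 172.4]), 4, np.float64(142.0), 15.1) spoke (np.float64(-2.2), np.float64(0.47), 755)
```

Call:
{"api": "send_rows", "payload": {"targets": [-0.2,0.03,0,0,0,0,0,-0.21,0.04,0,0,0,0,0,-0.2,0.05,0,0,0,0,0,-0.2,0.05,0,0,0,0,0,-0.2,0.06,0,0,0,0,0,-0.2,0.07,0,0,0,0,0,-0.2,0.08,0,0,0,0,0,-0.19,0.08,0,0,0,0,0,-0.19,0.09,0,0,0,0,0,-0.19,0.09,0,0,0,0,0,-0.18,0.1,0,0,0,0,0,-0.18,0.11,0,0,0,0,0]}}

```text
time: 9.65
ee_pos: [0.5265, -0.198, 0.0879]
tcp_rot: [-3.139, -0.002, 1.633]
wrist_force: [-2.2, 5.3, 1.1]
width: -0.0001
grip_force: 2.3
```

```bash
python3 nd.py
```

```text
t 9.65 stand x,y mm -51.7 -31.7 z 87.9 rot [-1.7986e+02 -1.0000e-01  9.3550e+01] F [-2.2  5.3  1.1] w -0.0001
top (array([  2. , 169.3]), 7, np.float64(136.2), 17.5) spoke (np.float64(24.1), np.float64(0.76), 205)
scene (array([ -2.9, 172.4]), 5, np.float64(140.7), 16.5) spoke (np.float64(25.4), np.float64(0.44), 747)
```

Call:
{"api": "send_rows", "payload": {"targets": [-0.18,0.12,0,0,0,0,0,-0.17,0.12,0,0,0,0,0,-0.16,0.12,0,0,0,0,0,-0.17,0.13,0,0,0,0,0,-0.15,0.14,0,0,0,0,0,-0.16,0.14,0,0,0,0,0,-0.15,0.15,0,0,0,0,0,-0.14,0.16,0,0,0,0,0,-0.14,0.15,0,0,0,0,0,-0.13,0.17,0,0,0,0,0,-0.12,0.16,0,0,0,0,0,-0.12,0.17,0,0,0,0,0]}}

```text
time: 10.75
ee_pos: [0.5448, -0.2151, 0.0879]
tcp_rot: [-3.139, -0.001, 1.633]
wrist_force: [-4.3, 3.0, 0.0]
width: -0.0002
grip_force: 2.2
```

```bash
python3 nd.py
```

```text
t 10.75 stand x,y mm -34.5 -50.0 z 87.9 rot [-1.7985e+02 -6.0000e-02  9.3560e+01] F [-4.3  3.   0. ] w -0.0002
top (array([  2. , 169.3]), 7, np.float64(136.2), 17.5) spoke (np.float64(-22.9), np.float64(0.78), 262)
scene (array([ -2.9, 172.4]), 5, np.float64(137.0), 19.1) spoke (np.float64(-23.3), np.float64(0.5), 706)
```

Call:
{"api": "send_rows", "payload": {"targets": [-0.12,0.18,0,0,0,0,0,-0.11,0.18,0,0,0,0,0,-0.1,0.18,0,0,0,0,0,-0.09,0.19,0,0,0,0,0,-0.09,0.19,0,0,0,0,0,-0.08,0.19,0,0,0,0,0,-0.08,0.2,0,0,0,0,0,-0.07,0.2,0,0,0,0,0,-0.06,0.2,0,0,0,0,0,-0.05,0.2,0,0,0,0,0,-0.05,0.2,0,0,0,0,0,-0.04,0.21,0,0,0,0,0]}}

```text
time: 11.85
ee_pos: [0.5682, -0.2233, 0.0877]
tcp_rot: [-3.138, -0.001, 1.633]
wrist_force: [-6.9, 1.1, 0.0]
width: -0.0004
grip_force: 2.6
```

```bash
python3 nd.py
```

```text
t 11.85 stand x,y mm -11.7 -59.7 z 87.7 rot [-1.7982e+02 -4.0000e-02  9.3570e+01] F [-6.9  1.1  0. ] w -0.0004
top (array([  2. , 169.3]), 6, np.float64(144.3), 18.3) spoke (np.float64(0.8), np.float64(0.75), 311)
scene (array([ -2.9, 172.4]), 5, np.float64(143.6), 13.7) spoke (np.float64(-1.4), np.float64(0.46), 651)
```

Call:
{"api": "send_rows", "payload": {"targets": [-0.03,0.2,0,0,0,0,0,-0.03,0.21,0,0,0,0,0,-0.02,0.21,0,0,0,0,0,-0.01,0.21,0,0,0,0,0,0.0,0.21,0,0,0,0,0,0.0,0.21,0,0,0,0,0,0.01,0.21,0,0,0,0,0,0.02,0.21,0,0,0,0,0,0.03,0.21,0,0,0,0,0,0.03,0.2,0,0,0,0,0,0.04,0.21,0,0,0,0,0,0.05,0.2,0,0,0,0,0]}}

```text
time: 12.95
ee_pos: [0.5938, -0.2214, 0.088]
tcp_rot: [-3.14, 0.0, 1.633]
wrist_force: [-5.3, -0.9, -0.3]
width: -0.0001
grip_force: 2.2
```

```bash
python3 nd.py
```

```text
t 12.95 stand x,y mm 14.0 -59.4 z 88.0 rot [-1.799e+02  2.000e-02  9.356e+01] F [-5.3 -0.9 -0.3] w -0.0001
top (array([  2. , 169.3]), 8, np.float64(219.4), 16.3) spoke (np.float64(24.3), np.float64(0.77), 203)
scene (array([ -2.9, 172.4]), 9, np.float64(226.0), 15.4) spoke (np.float64(25.0), np.float64(0.45), 619)
```

Call:
{"api": "send_rows", "payload": {"targets": [0.05,0.2,0,0,0,0,0,0.06,0.2,0,0,0,0,0,0.07,0.2,0,0,0,0,0,0.08,0.2,0,0,0,0,0,0.08,0.19,0,0,0,0,0,0.09,0.19,0,0,0,0,0]}}

```text
time: 13.55
ee_pos: [0.6057, -0.2164, 0.0882]
tcp_rot: [-3.141, 0.0, 1.633]
wrist_force: [-3.3, -2.6, 0.1]
width: -0.0
grip_force: 2.0
```

```bash
python3 nd.py
```

```text
t 13.55 stand x,y mm 26.2 -55.2 z 88.2 rot [-1.7995e+02  3.0000e-02  9.3560e+01] F [-3.3 -2.6  0.1] w -0.0
top (array([  2. , 169.3]), 9, np.float64(245.4), 15.8) spoke (np.float64(35.7), np.float64(0.75), 209)
scene (array([ -2.9, 172.4]), 6, np.float64(247.9), 13.4) spoke (np.float64(-35.1), np.float64(0.49), 609)
```

Call:
{"api": "send_rows", "payload": {"targets": [0.09,0.19,0,0,0,0,0,0.1,0.18,0,0,0,0,0,0.11,0.18,0,0,0,0,0,0.12,0.18,0,0,0,0,0,0.12,0.17,0,0,0,0,0,0.12,0.16,0,0,0,0,0]}}

```text
time: 14.15
ee_pos: [0.616, -0.2092, 0.0882]
tcp_rot: [-3.141, 0.001, 1.633]
wrist_force: [-4.3, -2.9, -0.4]
width: 0.0002
grip_force: 2.1
```

```bash
python3 nd.py
```

```text
t 14.15 stand x,y mm 36.9 -48.7 z 88.2 rot [-1.7996e+02  3.0000e-02  9.3560e+01] F [-4.3 -2.9 -0.4] w 0.0002
top (array([  2. , 169.3]), 9, np.float64(239.5), 15.3) spoke (np.float64(-26.6), np.float64(0.78), 180)
scene (array([ -2.9, 172.4]), 7, np.float64(243.1), 14.4) spoke (np.float64(-24.8), np.float64(0.53), 554)
```

Call:
{"api": "send_rows", "payload": {"targets": [0.13,0.17,0,0,0,0,0,0.14,0.15,0,0,0,0,0,0.14,0.16,0,0,0,0,0,0.15,0.15,0,0,0,0,0,0.16,0.14,0,0,0,0,0,0.15,0.14,0,0,0,0,0]}}

```text
time: 14.75
ee_pos: [0.6248, -0.1999, 0.0883]
tcp_rot: [-3.142, 0.001, 1.633]
wrist_force: [-4.3, -2.9, -1.2]
width: 0.0001
grip_force: 2.1
```

```bash
python3 nd.py
```

```text
t 14.75 stand x,y mm 46.3 -40.0 z 88.3 rot [-1.800e+02  4.000e-02  9.356e+01] F [-4.3 -2.9 -1.2] w 0.0001
top (array([  2. , 169.3]), 9, np.float64(201.8), 16.6) spoke (np.float64(-14.3), np.float64(0.81), 89)
scene (array([ -2.9, 172.4]), 14, np.float64(209.3), 12.9) spoke (np.float64(-13.9), np.float64(0.56), 528)
```

Call:
{"api": "send_rows", "payload": {"targets": [0.17,0.13,0,0,0,0,0,0.16,0.12,0,0,0,0,0,0.17,0.12,0,0,0,0,0,0.18,0.12,0,0,0,0,0,0.18,0.11,0,0,0,0,0,0.18,0.1,0,0,0,0,0]}}

```text
time: 15.35
ee_pos: [0.6313, -0.1887, 0.0883]
tcp_rot: [3.141, 0.0, 1.633]
wrist_force: [-2.3, -3.5, -0.4]
width: -0.0002
grip_force: 2.1
```

```bash
python3 nd.py
```

```text
t 15.35 stand x,y mm 53.6 -29.2 z 88.3 rot [1.7999e+02 1.0000e-02 9.3560e+01] F [-2.3 -3.5 -0.4] w -0.0002
top (array([  2. , 169.3]), 8, np.float64(166.2), 16.9) spoke (np.float64(-3.6), np.float64(0.86), 54)
scene (array([ -2.9, 172.4]), 8, np.float64(165.7), 13.8) spoke (np.float64(-2.4), np.float64(0.55), 573)
```

Call:
{"api": "send_rows", "payload": {"targets": [0.19,0.09,0,0,0,0,0,0.19,0.09,0,0,0,0,0,0.19,0.08,0,0,0,0,0,0.2,0.08,0,0,0,0,0,0.2,0.07,0,0,0,0,0,0.2,0.06,0,0,0,0,0,0.2,0.05,0,0,0,0,0,0.2,0.05,0,0,0,0,0,0.21,0.04,0,0,0,0,0,0.2,0.03,0,0,0,0,0,0.21,0.03,0,0,0,0,0,0.21,0.02,0,0,0,0,0]}}

```text
time: 16.45
ee_pos: [0.6373, -0.1648, 0.0888]
tcp_rot: [3.14, 0.001, 1.633]
wrist_force: [-1.0, -5.7, 0.3]
width: -0.0001
grip_force: 2.4
```

```bash
python3 nd.py
```

```text
t 16.45 stand x,y mm 61.1 -5.7 z 88.8 rot [1.7991e+02 6.0000e-02 9.3560e+01] F [-1.  -5.7  0.3] w -0.0001
top (array([  2. , 169.3]), 10, np.float64(139.7), 14.8) spoke (np.float64(nan), np.float64(nan), 0)
scene (array([ -2.9, 172.4]), 5, np.float64(140.7), 16.5) spoke (np.float64(22.3), np.float64(0.45), 548)nd.py:17: RuntimeWarning: Mean of empty slice.
  z=np.exp(5j*np.arctan2(p[:,1],p[:,0])).mean()
  ret = ret.dtype.type(ret / rcount)
```

Call:
{"api": "send_rows", "payload": {"targets": [0.21,0.01,0,0,0,0,0,0.21,0.0,0,0,0,0,0,0.21,0.0,0,0,0,0,0,0.21,-0.01,0,0,0,0,0,0.21,-0.02,0,0,0,0,0,0.21,-0.03,0,0,0,0,0,0.2,-0.03,0,0,0,0,0,0.21,-0.04,0,0,0,0,0,0.2,-0.05,0,0,0,0,0,0.2,-0.05,0,0,0,0,0,0.2,-0.06,0,0,0,0,0,0.2,-0.07,0,0,0,0,0]}}

```text
time: 17.55
ee_pos: [0.6328, -0.1405, 0.0888]
tcp_rot: [3.139, 0.001, 1.633]
wrist_force: [1.5, -5.0, 0.2]
width: -0.0
grip_force: 2.4
```

```bash
python3 nd.py
```

```text
t 17.55 stand x,y mm 58.1 18.8 z 88.8 rot [1.7985e+02 7.0000e-02 9.3560e+01] F [ 1.5 -5.   0.2] w -0.0
top (array([  2. , 169.3]), 7, np.float64(136.2), 17.5) spoke (np.float64(nan), np.float64(nan), 0)
scene (array([ -2.9, 172.4]), 6, np.float64(140.4), 18.4) spoke (np.float64(-23.1), np.float64(0.5), 497)nd.py:17: RuntimeWarning: Mean of empty slice.
  z=np.exp(5j*np.arctan2(p[:,1],p[:,0])).mean()
  ret = ret.dtype.type(ret / rcount)
```

Call:
{"api": "send_rows", "payload": {"targets": [0.2,-0.08,0,0,0,0,0,0.19,-0.08,0,0,0,0,0,0.19,-0.09,0,0,0,0,0,0.19,-0.09,0,0,0,0,0,0.18,-0.1,0,0,0,0,0,0.18,-0.11,0,0,0,0,0,0.18,-0.12,0,0,0,0,0,0.17,-0.12,0,0,0,0,0,0.16,-0.12,0,0,0,0,0,0.17,-0.13,0,0,0,0,0,0.15,-0.14,0,0,0,0,0,0.16,-0.14,0,0,0,0,0]}}

```text
time: 18.65
ee_pos: [0.6185, -0.1198, 0.0889]
tcp_rot: [3.139, 0.001, 1.633]
wrist_force: [2.4, -5.5, 0.6]
width: 0.0003
grip_force: 2.1
```

```bash
python3 nd.py
```

```text
t 18.65 stand x,y mm 45.2 40.3 z 88.9 rot [1.7982e+02 5.0000e-02 9.3560e+01] F [ 2.4 -5.5  0.6] w 0.0003
top (array([  2. , 169.3]), 7, np.float64(135.0), 17.2) spoke (np.float64(-7.2), np.float64(0.96), 9)
scene (array([ -2.9, 172.4]), 5, np.float64(138.7), 19.3) spoke (np.float64(-2.0), np.float64(0.45), 591)
```

Call:
{"api": "send_rows", "payload": {"targets": [0.15,-0.15,0,0,0,0,0,0.14,-0.16,0,0,0,0,0,0.14,-0.15,0,0,0,0,0,0.13,-0.17,0,0,0,0,0,0.12,-0.16,0,0,0,0,0,0.12,-0.17,0,0,0,0,0,0.12,-0.18,0,0,0,0,0,0.11,-0.18,0,0,0,0,0,0.1,-0.18,0,0,0,0,0,0.09,-0.19,0,0,0,0,0,0.09,-0.19,0,0,0,0,0,0.08,-0.19,0,0,0,0,0]}}

```text
time: 19.75
ee_pos: [0.5971, -0.107, 0.0888]
tcp_rot: [3.138, 0.0, 1.633]
wrist_force: [5.4, -2.7, -0.8]
width: 0.0002
grip_force: 2.5
```

```bash
python3 nd.py
```

```text
t 19.75 stand x,y mm 24.6 54.5 z 88.8 rot [1.7982e+02 3.0000e-02 9.3550e+01] F [ 5.4 -2.7 -0.8] w 0.0002
top (array([  2. , 169.3]), 7, np.float64(143.5), 16.9) spoke (np.float64(20.2), np.float64(0.85), 50)
scene (array([ -2.9, 172.4]), 4, np.float64(140.1), 16.1) spoke (np.float64(22.3), np.float64(0.41), 640)
```

Call:
{"api": "send_rows", "payload": {"targets": [0.08,-0.2,0,0,0,0,0,0.07,-0.2,0,0,0,0,0,0.06,-0.2,0,0,0,0,0,0.05,-0.2,0,0,0,0,0,0.05,-0.2,0,0,0,0,0,0.04,-0.21,0,0,0,0,0,0.03,-0.2,0,0,0,0,0,0.03,-0.21,0,0,0,0,0,0.02,-0.21,0,0,0,0,0,0.01,-0.21,0,0,0,0,0,0.0,-0.21,0,0,0,0,0,0.0,-0.21,0,0,0,0,0]}}

```text
time: 20.85
ee_pos: [0.5721, -0.1038, 0.0887]
tcp_rot: [3.139, -0.0, 1.633]
wrist_force: [6.2, 0.4, -0.6]
width: -0.0
grip_force: 2.3
```

```bash
python3 nd.py 2>/dev/null
```

```text
t 20.85 stand x,y mm -0.1 59.3 z 88.7 rot [ 1.7985e+02 -1.0000e-02  9.3550e+01] F [ 6.2  0.4 -0.6] w -0.0
top (array([  2. , 169.3]), 8, np.float64(142.6), 16.5) spoke (np.float64(-25.9), np.float64(0.86), 52)
scene (array([ -2.9, 172.4]), 5, np.float64(138.7), 19.3) spoke (np.float64(-24.4), np.float64(0.49), 683)
```

Call:
{"api": "send_rows", "payload": {"targets": [-0.01,-0.21,0,0,0,0,0,-0.02,-0.21,0,0,0,0,0,-0.03,-0.21,0,0,0,0,0,-0.03,-0.2,0,0,0,0,0,-0.04,-0.21,0,0,0,0,0,-0.05,-0.2,0,0,0,0,0,-0.05,-0.2,0,0,0,0,0,-0.06,-0.2,0,0,0,0,0,-0.07,-0.2,0,0,0,0,0,-0.08,-0.2,0,0,0,0,0,-0.08,-0.19,0,0,0,0,0,-0.09,-0.19,0,0,0,0,0]}}

```text
time: 21.95
ee_pos: [0.5476, -0.1112, 0.0884]
tcp_rot: [3.14, -0.001, 1.633]
wrist_force: [4.3, 1.9, -0.2]
width: 0.0002
grip_force: 2.1
```

```bash
python3 nd.py 2>/dev/null
```

```text
t 21.95 stand x,y mm -25.0 53.5 z 88.4 rot [ 1.7993e+02 -4.0000e-02  9.3540e+01] F [ 4.3  1.9 -0.2] w 0.0002
top (array([  2. , 169.3]), 9, np.float64(139.9), 16.1) spoke (np.float64(-6.4), np.float64(0.94), 10)
scene (array([ -2.9, 172.4]), 6, np.float64(140.4), 18.4) spoke (np.float64(-3.1), np.float64(0.47), 732)
```

Call:
{"api": "send_rows", "payload": {"targets": [-0.09,-0.19,0,0,0,0,0,-0.1,-0.18,0,0,0,0,0,-0.11,-0.18,0,0,0,0,0,-0.12,-0.18,0,0,0,0,0,-0.12,-0.17,0,0,0,0,0,-0.12,-0.16,0,0,0,0,0,-0.13,-0.17,0,0,0,0,0,-0.14,-0.15,0,0,0,0,0,-0.14,-0.16,0,0,0,0,0,-0.15,-0.15,0,0,0,0,0,-0.16,-0.14,0,0,0,0,0,-0.15,-0.14,0,0,0,0,0]}}

```text
time: 23.05
ee_pos: [0.5283, -0.1275, 0.0882]
tcp_rot: [3.142, -0.001, 1.633]
wrist_force: [3.2, 3.9, -1.1]
width: -0.0002
grip_force: 2.2
```

```bash
python3 nd.py 2>/dev/null
```

```text
t 23.05 stand x,y mm -45.3 38.5 z 88.2 rot [ 1.800e+02 -6.000e-02  9.354e+01] F [ 3.2  3.9 -1.1] w -0.0002
top (array([  2. , 169.3]), 8, np.float64(162.9), 16.8) spoke (np.float64(8.7), np.float64(0.89), 10)
scene (array([ -2.9, 172.4]), 8, np.float64(165.7), 13.8) spoke (np.float64(20.7), np.float64(0.42), 761)
```

Call:
{"api": "send_rows", "payload": {"targets": [-0.17,-0.13,0,0,0,0,0,-0.16,-0.12,0,0,0,0,0,-0.17,-0.12,0,0,0,0,0,-0.18,-0.12,0,0,0,0,0,-0.18,-0.11,0,0,0,0,0,-0.18,-0.1,0,0,0,0,0,-0.19,-0.09,0,0,0,0,0,-0.19,-0.09,0,0,0,0,0,-0.19,-0.08,0,0,0,0,0,-0.2,-0.08,0,0,0,0,0,-0.2,-0.07,0,0,0,0,0,-0.2,-0.06,0,0,0,0,0]}}

```text
time: 24.15
ee_pos: [0.5176, -0.1502, 0.0881]
tcp_rot: [-3.141, -0.001, 1.633]
wrist_force: [3.0, 5.7, 0.7]
width: -0.0001
grip_force: 2.5
```

```bash
python3 nd.py 2>/dev/null
```

```text
t 24.15 stand x,y mm -57.5 16.6 z 88.1 rot [-1.7996e+02 -8.0000e-02  9.3540e+01] F [3.  5.7 0.7] w -0.0001
top (array([  2. , 169.3]), 9, np.float64(188.5), 17.7) spoke (np.float64(-26.8), np.float64(0.86), 25)
scene (array([ -2.9, 172.4]), 9, np.float64(188.9), 13.6) spoke (np.float64(-26.7), np.float64(0.49), 739)
```

The lower hump peaks at about 190°, against about 247° for the main one near finger angle 300°. I'll carry on round to it.

Call:
{"api": "send_rows", "payload": {"targets": [-0.2,-0.05,0,0,0,0,0,-0.2,-0.05,0,0,0,0,0,-0.21,-0.04,0,0,0,0,0,-0.2,-0.03,0,0,0,0,0,-0.21,-0.03,0,0,0,0,0,-0.21,-0.02,0,0,0,0,0,-0.21,-0.01,0,0,0,0,0,-0.21,0.0,0,0,0,0,0,-0.21,0.0,0,0,0,0,0,-0.21,0.01,0,0,0,0,0,-0.21,0.02,0,0,0,0,0,-0.21,0.03,0,0,0,0,0]}}

```text
time: 25.25
ee_pos: [0.5166, -0.1749, 0.0878]
tcp_rot: [-3.139, -0.002, 1.633]
wrist_force: [0.5, 6.8, 0.5]
width: -0.0002
grip_force: 2.8
```

```bash
python3 nd.py 2>/dev/null
```

```text
t 25.25 stand x,y mm -60.1 -8.1 z 87.8 rot [-1.7986e+02 -1.1000e-01  9.3550e+01] F [0.5 6.8 0.5] w -0.0002
top (array([  2. , 169.3]), 7, np.float64(146.5), 18.1) spoke (np.float64(-3.3), np.float64(0.77), 113)
scene (array([ -2.9, 172.4]), 4, np.float64(142.0), 15.1) spoke (np.float64(-3.0), np.float64(0.48), 748)
```

Call:
{"api": "send_rows", "payload": {"targets": [-0.2,0.03,0,0,0,0,0,-0.21,0.04,0,0,0,0,0,-0.2,0.05,0,0,0,0,0,-0.2,0.05,0,0,0,0,0,-0.2,0.06,0,0,0,0,0,-0.2,0.07,0,0,0,0,0,-0.2,0.08,0,0,0,0,0,-0.19,0.08,0,0,0,0,0,-0.19,0.09,0,0,0,0,0,-0.19,0.09,0,0,0,0,0,-0.18,0.1,0,0,0,0,0,-0.18,0.11,0,0,0,0,0]}}

```text
time: 26.35
ee_pos: [0.5259, -0.1978, 0.0876]
tcp_rot: [-3.138, -0.002, 1.633]
wrist_force: [-2.8, 5.3, 1.1]
width: 0.0004
grip_force: 2.5
```

Call:
{"api": "send_rows", "payload": {"targets": [-0.18,0.12,0,0,0,0,0,-0.17,0.12,0,0,0,0,0,-0.16,0.12,0,0,0,0,0,-0.17,0.13,0,0,0,0,0,-0.15,0.14,0,0,0,0,0,-0.16,0.14,0,0,0,0,0,-0.15,0.15,0,0,0,0,0,-0.14,0.16,0,0,0,0,0,-0.14,0.15,0,0,0,0,0,-0.13,0.17,0,0,0,0,0,-0.12,0.16,0,0,0,0,0,-0.12,0.17,0,0,0,0,0]}}

```text
time: 27.35
ee_pos: [0.5439, -0.2148, 0.0874]
tcp_rot: [-3.137, -0.002, 1.633]
wrist_force: [-4.2, 4.0, 1.8]
width: -0.0003
grip_force: 2.3
```

Call:
{"api": "send_rows", "payload": {"targets": [-0.12,0.18,0,0,0,0,0,-0.11,0.18,0,0,0,0,0,-0.1,0.18,0,0,0,0,0,-0.09,0.19,0,0,0,0,0,-0.09,0.19,0,0,0,0,0,-0.08,0.19,0,0,0,0,0,-0.08,0.2,0,0,0,0,0,-0.07,0.2,0,0,0,0,0,-0.06,0.2,0,0,0,0,0,-0.05,0.2,0,0,0,0,0,-0.05,0.2,0,0,0,0,0,-0.04,0.21,0,0,0,0,0]}}

```text
time: 28.35
ee_pos: [0.567, -0.2229, 0.0871]
tcp_rot: [-3.136, -0.002, 1.633]
wrist_force: [-6.4, 1.5, -1.0]
width: -0.0
grip_force: 2.6
```

```bash
python3 nd.py 2>/dev/null
```

```text
t 28.35 stand x,y mm -12.9 -59.2 z 87.1 rot [-1.7966e+02 -1.0000e-01  9.3570e+01] F [-6.4  1.5 -1. ] w -0.0
top (array([  2. , 169.3]), 6, np.float64(145.8), 18.0) spoke (np.float64(-0.2), np.float64(0.75), 314)
scene (array([ -2.9, 172.4]), 5, np.float64(141.2), 17.6) spoke (np.float64(-2.4), np.float64(0.47), 649)
```

Call:
{"api": "send_rows", "payload": {"targets": [-0.03,0.2,0,0,0,0,0,-0.03,0.21,0,0,0,0,0,-0.02,0.21,0,0,0,0,0,-0.01,0.21,0,0,0,0,0,0.0,0.21,0,0,0,0,0,0.0,0.21,0,0,0,0,0]}}

```text
time: 28.95
ee_pos: [0.5803, -0.2234, 0.0874]
tcp_rot: [-3.138, -0.001, 1.633]
wrist_force: [-5.7, -0.9, 0.0]
width: 0.0002
grip_force: 2.4
```

```bash
python3 nd.py 2>/dev/null
```

```text
t 28.95 stand x,y mm 0.4 -60.6 z 87.4 rot [-1.7977e+02 -5.0000e-02  9.3560e+01] F [-5.7 -0.9  0. ] w 0.0002
top (array([  2. , 169.3]), 10, np.float64(175.1), 14.3) spoke (np.float64(11.0), np.float64(0.77), 263)
scene (array([ -2.9, 172.4]), 10, np.float64(185.2), 14.7) spoke (np.float64(10.6), np.float64(0.44), 619)
```

Call:
{"api": "send_rows", "payload": {"targets": [0.01,0.21,0,0,0,0,0,0.02,0.21,0,0,0,0,0,0.03,0.21,0,0,0,0,0,0.03,0.2,0,0,0,0,0,0.04,0.21,0,0,0,0,0,0.05,0.2,0,0,0,0,0]}}

```text
time: 29.55
ee_pos: [0.5934, -0.2212, 0.0878]
tcp_rot: [-3.139, -0.0, 1.633]
wrist_force: [-4.5, -1.1, 0.6]
width: -0.0001
grip_force: 2.2
```

```bash
python3 nd.py 2>/dev/null
```

```text
t 29.55 stand x,y mm 13.6 -59.2 z 87.8 rot [-1.7986e+02 -1.0000e-02  9.3560e+01] F [-4.5 -1.1  0.6] w -0.0001
top (array([  2. , 169.3]), 8, np.float64(219.4), 16.3) spoke (np.float64(24.2), np.float64(0.77), 204)
scene (array([ -2.9, 172.4]), 9, np.float64(226.0), 15.4) spoke (np.float64(24.9), np.float64(0.45), 618)
```

Call:
{"api": "send_rows", "payload": {"targets": [0.05,0.2,0,0,0,0,0,0.06,0.2,0,0,0,0,0,0.07,0.2,0,0,0,0,0]}}

```text
time: 29.9
ee_pos: [0.5996, -0.2191, 0.088]
tcp_rot: [-3.14, 0.0, 1.633]
wrist_force: [-5.1, -1.1, -1.2]
width: 0.0001
grip_force: 2.1
```

```bash
python3 nd.py 2>/dev/null
```

```text
t 29.9 stand x,y mm 20.0 -57.5 z 88.0 rot [-179.91    0.     93.55] F [-5.1 -1.1 -1.2] w 0.0001
top (array([  2. , 169.3]), 9, np.float64(237.4), 15.2) spoke (np.float64(30.0), np.float64(0.75), 209)
scene (array([ -2.9, 172.4]), 7, np.float64(241.0), 14.0) spoke (np.float64(31.5), np.float64(0.48), 618)
```

Call:
{"api": "send_rows", "payload": {"targets": [0.08,0.2,0,0,0,0,0,0.08,0.19,0,0,0,0,0,0.09,0.19,0,0,0,0,0]}}

```text
time: 30.25
ee_pos: [0.6056, -0.2162, 0.0882]
tcp_rot: [-3.141, 0.0, 1.633]
wrist_force: [-4.6, -1.0, 0.1]
width: -0.0004
grip_force: 2.0
```

```bash
python3 nd.py 2>/dev/null
```

```text
t 30.25 stand x,y mm 26.1 -55.0 z 88.2 rot [-1.7994e+02  1.0000e-02  9.3550e+01] F [-4.6 -1.   0.1] w -0.0004
top (array([  2. , 169.3]), 9, np.float64(245.4), 15.8) spoke (np.float64(35.6), np.float64(0.75), 210)
scene (array([ -2.9, 172.4]), 6, np.float64(247.9), 13.4) spoke (np.float64(-35.1), np.float64(0.49), 610)
```

The peak is at spoke angle ≈ 38.4°, from symmetric pairs on both flanks. The wheel is now at 36.2°, so I'll nudge it about 2.2°.

Call:
{"api": "send_rows", "payload": {"targets": [0.05,0.1,0,0,0,0,0,0.05,0.1,0,0,0,0,0,0,0,0,0,0,0,0,0,0,0,0,0,0,0]}}

```text
time: 30.68
ee_pos: [0.6081, -0.2149, 0.0883]
tcp_rot: [3.141, 0.0, 1.633]
wrist_force: [-3.7, -1.3, -0.9]
width: 0.0002
grip_force: 1.5
```

```bash
python3 nd.py 2>/dev/null
python3 - <<'E'
import numpy as np
from scipy.optimize import curve_fit
x=np.array([-1.3,10.8,24.5,30.7,36.2,46.3,57.9,69,94]);y=np.array([143.5,180,222.7,239,246.5,241,205.5,166,140])
f=lambda x,b,A,c,w:b+A*np.cos(np.clip(np.pi*(x-c)/w,-np.pi/2,np.pi/2))**2
print(curve_fit(f,x,y,[138,110,38,80])[0],curve_fit(lambda x,b,A,c,w:b+A*np.exp(-((x-c)/w)**2),x,y,[138,110,38,25])[0])
E
```

```text
t 30.68 stand x,y mm 28.7 -53.9 z 88.3 rot [179.99   0.    93.55] F [-3.7 -1.3 -0.9] w 0.0002
top (array([  2. , 169.3]), 8, np.float64(248.5), 14.7) spoke (np.float64(-34.1), np.float64(0.77), 205)
scene (array([ -2.9, 172.4]), 6, np.float64(252.3), 14.5) spoke (np.float64(-33.5), np.float64(0.5), 596)
[139.40795903 107.39062893  38.31807864  92.53055463] [134.96570901 113.74119624  38.53581315  27.4569445 ]
```

The needle is at about 250°, the maximum, with the wheel at 38.2°. I'll back the finger off the spoke, then lift straight out.

Call:
{"api": "send_rows", "payload": {"targets": [-0.05,-0.1,0,0,0,0,0,-0.1,-0.2,0,0,0,0,0,-0.12,-0.25,0,0,0,0,0,0,0,0,0,0,0,0,0,0,-0.5,0,0,0,0,0,0,-1.5,0,0,0,0,0,0,-2,0,0,0,0,0,0,-3,0,0,0,0,0,0,-3,0,0,0,0,0,0,-2,0,0,0,0,0,0,0,0,0,0,0]}}

```text
time: 31.7
ee_pos: [0.6055, -0.2188, 0.214]
tcp_rot: [3.134, 0.003, 1.633]
wrist_force: [1.3, -0.8, 0.4]
width: -0.0002
grip_force: 0.0
```

Call:
{"api": "send_rows", "payload": {"targets": [0,-2,-1,0,0,0,0,0,-3,-1,0,0,0,0,0,-3,0,0,0,0,0,0,-3,0,0,0,0,0,0,-3,0,0,0,0,0,0,-2,0,0,0,0,0,0,-1,0,0,0,0,0,0,0,0,0,0,0,0,0,0,0,0,0,0,0]}}

```text
time: 32.45
ee_pos: [0.4338, -0.2287, 0.2286]
tcp_rot: [3.14, 0.0, 1.632]
wrist_force: [-0.4, -0.8, 0.2]
width: 0.0
grip_force: 0.0
```

Run:
```python
from nd import *
I=look()
a=I["top"][130:240,205:365,::-1];b=I["scene"][150:280,110:340,::-1]
cv2.imwrite("pics/end.png",np.vstack([cv2.resize(a,(450,300),interpolation=cv2.INTER_CUBIC),cv2.resize(b,(450,290),interpolation=cv2.INTER_CUBIC)]))
```

```text
t 32.45 stand x,y mm -146.1 -56.4 z 228.6 rot [1.7992e+02 3.0000e-02 9.3520e+01] F [-0.4 -0.8  0.2] w 0.0
top (array([  2. , 169.3]), 8, np.float64(248.5), 14.7) spoke (np.float64(-34.2), np.float64(0.76), 529)
scene (array([ -2.9, 172.4]), 7, np.float64(251.1), 15.1) spoke (np.float64(-32.9), np.float64(0.47), 754)
```

View pics/end.png

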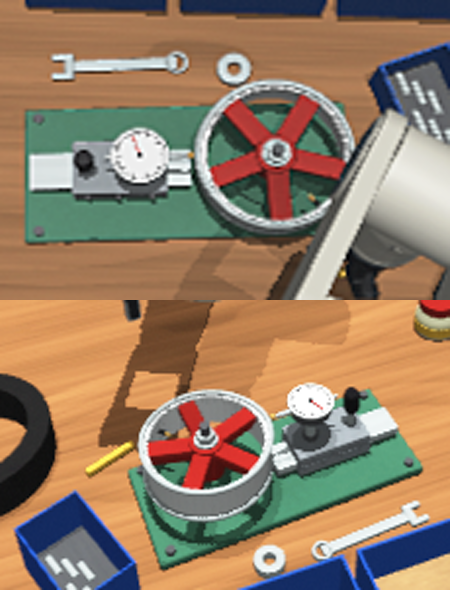

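The hand is clear and the bystanders are undisturbed. The needle stays at about 250°, and the wheel is at spoke angle ≈ 38.4°.

```bash
python3 -c "
from plant import arm
print(arm.finish_job())"
```

```text
the job is handed in; nothing more can be done
None
```

The job is handed in at about 32.5 s. I turned the wheel more than a full turn, and its highest spot is back under the plunger with the needle at about 250° (about 7 mm pressed in). The lower hump reached only about 190°. The hand is clear and the nearby items look undisturbed.

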